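# Stamp the clamped test block and shelve the stamp

## Task

The test block is still clamped at its test angle in the angle vise. Take the rectangular inspection stamp from the bench by its handle and press it squarely on the block's sloping face, straight inside the scribed frame: firmly enough to drive its sprung foot at least two thirds in, without ramming it, held for a second, then lifted straight off without smearing. Then stand the stamp gently in the free place on the stamp rack, in line with the round stamps and its long side along the row, leaving the round stamps, the weight and the wrench where they are.

Things in the scene. Friction and masses are not known exactly. Their poses are not given: they have to be found in the camera images.
- stamp: Rectangular inspection stamp, loose, upright on the bench, 116 mm tall, about 250 g. Wooden handle 26 mm (x) by 36 mm (y), 52 to 116 mm up; below it a metal shell 32 by 52 mm, 22 to 52 mm up; below that the foot. Origin: centre of the underside with the foot out (it sinks below the foot's underside as the foot goes in); z up the handle. Usable either way round (half turn about z).
- stamp_foot (a joint): How far the stamp's sprung foot is pushed in, m: 0 out, 0.006 home on its stop. The foot is a flat rectangle 40 mm (stamp x) by 60 mm (stamp y), 18 mm high, and slides along the stamp's z. It begins to give at 3 N and takes 2 N more per mm: 11 N at 4 mm (a full print), 15 N home; beyond that it is hard. Ramming means over 30 N.
- vise_bed: Hinged bed of a steel angle vise with its jaws, screw and the aluminium test block clamped in them; locked, does not yield. Origin: middle of the hinge pin at its low end; x up the slope along the bed, y level along the jaws, z square out of the block's face. Slopes 23 to 38 degrees, rising away from the robot. Jaws 110 mm wide (y); tommy bar at x = 241 mm.
- jaws (a point): Midway between the jaws, level with their tops (bed x 98, z 64 mm); axes as the bed. Block face 84 (x) by 100 mm (y), square to z, centred on this z axis, 18 to 30 mm proud of the jaws depending on how it was clamped: its height must be felt. A thin dark frame 52 (x) by 72 mm (y) is scribed round its centre; the foot goes inside, long side along y, 6 mm free all round.
- rack: Low wooden stamp rack, board 110 mm (x) by 320 mm (y), top 40 mm above the bench, with a back rail along its +x edge (inner face at x = 45 mm, 22 mm higher than the board). Origin under its centre on the bench; the row runs along y.
- rack_place (a point): Middle of the free place on top of the rack's board, midway between the two round stamps; axes as the rack's. The stamp stands here with its long side along the row (y).
- round_stamp_a: Round wooden stamp, loose, standing on the rack about 95 mm to the +y side of the free place; foot 49 mm across, 102 mm tall, origin at the centre of its underside. A bystander.
- round_stamp_b: The like on the -y side of the free place. A bystander.
- weight: Loose steel test weight, a cylinder 64 mm across and 75 mm high with an eye on top (110 mm in all), origin at the centre of its underside, beyond the work. A bystander.
- wrench: Loose steel wrench lying flat on the bench, along its x axis. A bystander.
There are look-alikes about, which are no part of the job. Leave any blue or red look-alike of the stamp alone.

How it is judged:
On the way, in this order (a step that is already met when the one before it is completed fails the run):
1. the stamp is pressed on the block inside the frame, square and straight, with more than 10 N for 0.8 s (contact force between stamp and vise_bed above 10 N and x of stamp in the frame of jaws between -0.006 and 0.006 m and y of stamp in the frame of jaws between -0.006 and 0.006 m and angle between the z axis of stamp and the z axis of jaws, either way round below 0.09 rad and angle between the y axis of stamp and the y axis of jaws, either way round below 0.1 rad), for 0.8 s.
2. the stamp is lifted off, 40 mm clear of the block's face or more (contact force between stamp and vise_bed below 0.1 N and z of stamp in the frame of jaws above 0.07 m), for 0.1 s.
At the end, for the whole second after the job is handed in: the stamp stands upright (within 3.4 degrees) and at rest on the rack's board in the free place, its middle within 10 mm of the place's middle along and across the row and its long side within 8 degrees of the row; the round stamps, the weight and the wrench are within 20 mm of where they were (x of stamp in the frame of rack_place between -0.01 and 0.01 m and y of stamp in the frame of rack_place between -0.01 and 0.01 m and z of stamp in the frame of rack_place between -0.004 and 0.004 m and angle between stamp's own z axis and vertical below 0.06 rad and angle between the y axis of stamp and the y axis of rack, either way round below 0.14 rad and linear speed of stamp below 0.02 m/s and contact force between stamp and rack above 0.5 N and distance of each of round_stamp_a, round_stamp_b, weight, wrench from where it was at the start of the episode below 0.02 m); the robot touches nothing.
It fails at once if the stamp touches the block (over 1 N) more than 8 mm off the frame's centre, or more than 8.6 degrees out of square or straight: smeared print (contact force between stamp and vise_bed above 1 N and (x of stamp in the frame of jaws above 0.008 m or x of stamp in the frame of jaws below -0.008 m or y of stamp in the frame of jaws above 0.008 m or y of stamp in the frame of jaws below -0.008 m or angle between the z axis of stamp and the z axis of jaws, either way round above 0.15 rad or angle between the y axis of stamp and the y axis of jaws, either way round above 0.15 rad)).
It fails at once if the stamp is rammed onto the block with more than 30 N (contact force between stamp and vise_bed above 30 N).
It fails at once if the stamp is dropped or thrown: faster than 0.3 m/s while the fingers do not hold it (contact force between the fingers and stamp below 0.05 N and linear speed of stamp above 0.3 m/s).
It fails at once if a bystander is knocked over or pushed away by more than 20 mm (distance of any of round_stamp_a, round_stamp_b, weight, wrench from where it was at the start of the episode above 0.02 m or angle between any of round_stamp_a, round_stamp_b, weight's own z axis and vertical above 0.4 rad).
It also fails if it takes over 61 s, if anything falls off the work surface, if the arm or the gripper's body presses on something with over 40 N, if the wrist force passes 120 N, or if a joint passes its speed limit or range.

## Robot

A 6-joint arm with a two-finger parallel gripper is mounted at the origin on the work surface. World frame = base frame: x ahead of the robot, y to its left, z up, the work surface at z = 0. Lengths are in m, angles in rad, forces in N, time in s.
With the tool pointing down it reaches from about 0.4 to 0.825 m from the base axis. Payload 7 kg.
Tool frame: the origin (TCP) lies at the very end of the fingers, on their centre line; the grasp point (between the pads) lies 19 mm behind it (bot.grasp_offset is the distance from the TCP to the grasp point, in m); z points along the fingers, y is the line along which they close (so a half turn about z gives the same grasp; the last joint's range is limited). The gripper opens to 85 mm and grips with 20 to 120 N. Pads are 22 mm wide; open, the fingers measure 114 mm over their backs; the gripper's body (76 mm by 85 mm) begins 54 mm behind the grasp point. The pads swing forward as they close: fully open they stand 13 mm farther back than shut.
Start: joints at [1.469, 0.359, 0.012, 0, -1.224, -0.288], TCP at [0.257, 0.624, 0.196] pointing down, gripper open.
Joint ranges: [-3.07, 3.07], [-1.43, 2.12], [-1.02, 1.25], [-3.03, 1.67], [-3.05, -0], [-3.03, 3.03]. Speed limits (rad/s): [2.39, 2.39, 3.01, 3.14, 3.14, 3.14].

## Interface

Orientations are given as a rotation vector (axis times angle).
In Python, from workcell import bot, imaging gives the robot as it stands.
- The arm moves only by the shell command python3 -m inch 'ROWS' [FORCE]. ROWS is JSON, a list of rows, each an object with "dp": the shift along the tool's x, y, z as a fraction of full scale, a list of three; "twist": the turn, a rotation vector about the tool's x, y, z as a fraction of full scale, a list of three; "fingers": the gripper command: -1 is shut, 1 is fully open, values between are in proportion. In form: [{"dp": [dx, dy, dz], "twist": [ax, ay, az], "fingers": fingers}, ...]. A call has exactly 8 rows; each row shifts and turns the commanded pose from where the row before left it, along the tool's axes as they then stand; what a row does not reach is not made up. Full scale, the value 1, is 2.5 cm for a shift and 0.1 rad for a turn. A row lasts 1/12 s, in which the tool goes at most 41.7 mm and 7.16 degrees, less where a joint would pass 70% of its speed; a pose out of reach is approached as far as the arm can. A call with a number of a shift or a turn outside -1 to 1 is refused whole. A call with a gripper value outside its range is refused whole. The fingers move at their own pace and stop on an object; FORCE is the grip in N (left out, the last holds). Time passes only in rows, so rows that do not move let the fingers close, or fill a call up. It gives the time, the measured TCP pose, the force, the opening and the grip force at its end, in the units of the state.
- bot.observe(): the state, without advancing time (a new reading comes with each control period).
- imaging.grab_frame(name): name is "side" or "top"; returns a dict with "img" (400x640x3 uint8, red, green, blue), "z_map" (400x640 float32, m along the optical axis (not along the pixel's ray), 0 where there is no reading), "intrinsics" (3x3 intrinsics, pixels), "camera_from_world" (4x4, takes a point from world to camera coordinates). Camera axes: x right, y down, z forward; pixel columns grow to the right and rows downward; lengths in m; the calibration is good to about 2 mm. A picture is of the moment at which its call begins.
- bot.sign_off(): hands the job in; it is judged then, once.
The state is a dict: "time_s": time; "q": joint angles; "joint_velocities": joint speeds; "tau": joint torques, N m; "ee_pos": TCP position; "ee_rot": TCP orientation; "ft_force": force on the tool from outside, world axes, zero at the start; "torque": the same for the moment, N m; "opening": finger opening in m; "finger_force": force on a finger pad.
Only numpy, scipy, OpenCV 4.12 (cv2) and the standard library are available. Lean on these libraries where they do the work, as an engineer would, in place of code of your own. Each camera call takes 0.05 s, during which the arm holds its last target. There are 200 camera calls.

## Working session

There is one attempt and no reset: what is moved stays moved. The work goes in short steps, Python scripts to look and compute and a shell command to move; the robot and the scene stay as the last step left them, time stands still between calls to the robot, and variables do not carry over. Pictures are saved under pics/ and viewed, at most 10 in all, crops included, and the job is handed in when it is done.

```bash
mkdir -p pics; ls
cat > h.py <<'E'
import numpy as np, cv2
from workcell import bot, imaging
from scipy.spatial.transform import Rotation as R
def grab(n):
    f=imaging.grab_frame(n); K=f["intrinsics"]; T=np.linalg.inv(f["camera_from_world"])
    z=f["z_map"]; v,u=np.mgrid[0:400,0:640]
    P=np.stack([(u-K[0,2])/K[0,0]*z,(v-K[1,2])/K[1,1]*z,z],-1)@T[:3,:3].T+T[:3,3]
    P[z==0]=np.nan
    return f,P
def save(f,n,s=None):
    cv2.imwrite("pics/"+n,cv2.cvtColor(f if s is None else cv2.resize(f,None,fx=s,fy=s),cv2.COLOR_RGB2BGR))
E
python3 - <<'E'
from h import *
for n in("top","side"):
    f,P=grab(n); save(f["img"],n+"0.png"); np.savez(n+"0.npz",P=P,img=f["img"])
    T=np.linalg.inv(f["camera_from_world"]);print(n,T.round(3),f["intrinsics"][0,0])
s=bot.observe();print(s)
E
```

```text
pics
top [[ 0.023 -0.985  0.172  0.373]
 [-0.999 -0.018  0.035 -0.014]
 [-0.032 -0.173 -0.984  1.156]
 [ 0.     0.     0.     1.   ]] 467.94293306990284
side [[-0.959 -0.19   0.208  0.357]
 [-0.282  0.678 -0.679  0.672]
 [-0.012 -0.71  -0.704  0.767]
 [ 0.     0.     0.     1.   ]] 433.42837682639697
{'time_s': 0.1, 'q': array([ 1.46910001e+00,  3.59331292e-01,  1.11570528e-02, -2.95824645e-04,
       -1.22410850e+00, -2.88115328e-01]), 'joint_velocities': array([-1.09955939e-03, -1.50090643e-03,  9.49815806e-04,  1.10449871e-03,
       -8.15564411e-05,  1.26008939e-03]), 'tau': array([-1.90610874e-03, -5.84768164e+01,  2.94105881e+01,  6.95451021e+00,
       -3.21628904e-03,  6.04798515e-06]), 'ee_pos': array([0.25635029, 0.62390569, 0.1948522 ]), 'ee_rot': array([ 3.08060149e+00, -6.08308754e-01, -2.17599732e-04]), 'ft_force': array([-0.19596158,  0.17772607, -0.32733707]), 'torque': array([ 0.003019  , -0.01693644,  0.04617301]), 'finger_force': 0.0, 'opening': 0.08528573013726505}
```

View pics/top0.png

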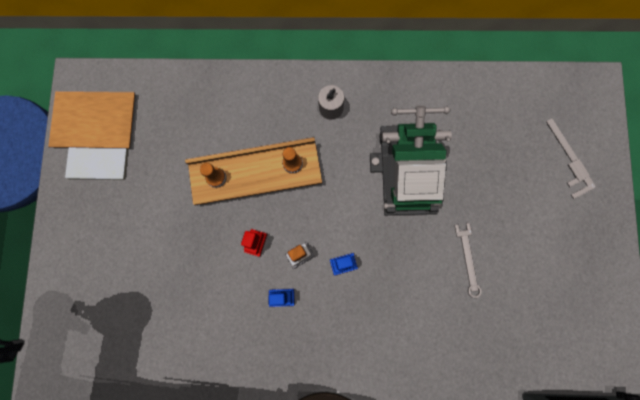

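View pics/side0.png

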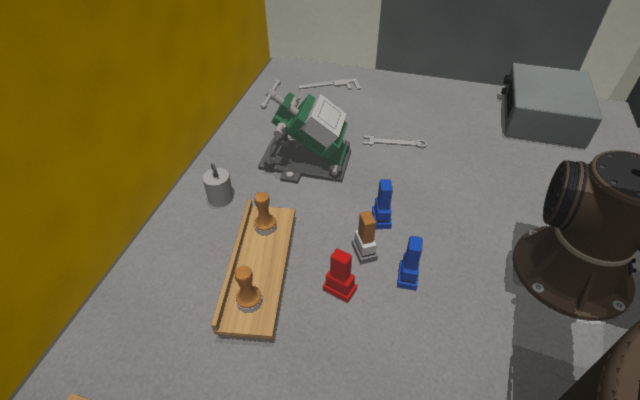

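The top view shows the stamp (orange handle, white shell) at (298,254), red and blue look-alikes around it, the block with its frame at (421,182), and the rack at (255,170) with round stamps at (211,175) and (291,159). The side view agrees, with the stamp at (366,235).

Run:
```python
from h import *
D={n:np.load(n+"0.npz") for n in("top","side")}
def rect(Q): 
    (c,s,a)=cv2.minAreaRect((Q*1000).astype(np.float32)); return np.round(c,1),np.round(s,1),round(a,1)
for n,win in(("top",(275,322,232,275)),("side",(350,384,205,265))):
    P=D[n]["P"];img=D[n]["img"]; u0,u1,v0,v1=win
    Q=P[v0:v1,u0:u1].reshape(-1,3); c=cv2.cvtColor(img,cv2.COLOR_RGB2HSV)[v0:v1,u0:u1].reshape(-1,3)
    Q0=Q; ok=~np.isnan(Q[:,0]); wood=ok&(c[:,1]>110)&(c[:,0]<25)
    t=Q[wood&(Q[:,2]>.109)]; print(n,"handle top",len(t),rect(t[:,:2]),np.median(t[:,2]))
    t=Q[ok&(c[:,1]<90)&(Q[:,2]>.04)&(Q[:,2]<.06)]; print("shell",len(t),rect(t[:,:2]))
    t=Q[ok&(Q[:,2]>.012)];print("all",rect(t[:,:2]))
    # block face
    win2=(402,442,164,200) if n=="top" else (309,341,103,138)
    u0,u1,v0,v1=win2;Q=P[v0:v1,u0:u1].reshape(-1,3);Q=Q[~np.isnan(Q[:,0])]
    for k in range(5):
        c0=Q.mean(0);nn=np.linalg.svd(Q-c0,full_matrices=False)[2][2];nn*=np.sign(nn[2]);d=(Q-c0)@nn;Q=Q[abs(d)<max(.003,2*d.std())]
    print("face",len(Q),c0,nn,d.std(),"slope",np.degrees(np.arccos(nn[2])),"yaw",np.degrees(np.arctan2(-nn[1],-nn[0])))
    # rack board
    hsv=cv2.cvtColor(img,cv2.COLOR_RGB2HSV)
    m=(hsv[...,1]>80)&(hsv[...,0]<25)&(abs(P[...,2]-.040)<.006)
    m&=(P[...,0]>.3)&(P[...,1]>-.1)&(P[...,1]<.6)
    print("rack",m.sum(),np.median(P[m][:,2]),rect(P[m][:,:2]))
    m=(hsv[...,0]<25)&(P[...,2]>.125)&(P[...,2]<.16)&(P[...,0]>.3)&(hsv[...,1]>80)
    k,l,st,ce=cv2.connectedComponentsWithStats(m.astype(np.uint8))
    for i in range(1,k):
        if st[i,4]>8: print("round",np.median(P[l==i],0),st[i,4],rect(P[l==i][:,:2]))
P=D["top"]["P"]
im=cv2.resize(D["top"]["img"][150:215,375:455],None,fx=7,fy=7,interpolation=cv2.INTER_CUBIC)
im2=cv2.resize(D["side"]["img"][85:150,290:360],None,fx=7,fy=7,interpolation=cv2.INTER_CUBIC)
save(np.hstack([im,im2])[:, :],"face.png",.75)
```

```text
top handle top 176 (array([431.7,  70.9]), array([25.2, 34.2]), 31.1) 0.11589035663617464
shell 109 (array([431.2,  71.8]), array([32.7, 51.8]), 32.0)
all (array([431. ,  71.6]), array([40. , 59.7]), 32.5)
face 1305 [ 0.58684106 -0.1984402   0.16141376] [-0.58065953 -0.02893259  0.81363223] 0.001422237373871653 slope 35.54765598911427 yaw 2.852524772576417
rack 4426 0.040448019474155994 (array([556.6, 173.5]), array([246.3, 320. ]), 11.0)
round [0.65005964 0.09256692 0.13796676] 154 (array([651.5,  92.5]), array([28.9, 29. ]), 89.7)
round [0.61172978 0.2773863  0.13801869] 156 (array([612.8, 279.6]), array([28.3, 30.2]), 30.6)
side handle top 181 (array([431. , 118.9]), array([ 33.9, 128.1]), 2.2) 0.1151311174648908
shell 180 (array([433.3,  73.5]), array([31.7, 52.5]), 33.6)
all (array([433.3,  61.9]), array([ 61.3, 242.4]), 2.1)
face 819 [ 0.58908576 -0.17861734  0.15931632] [-0.57123862  0.05366016  0.8190281 ] 0.004284107579029072 slope 35.012379449567824 yaw -5.366417339060265
rack 5317 0.03982007803747434 (array([958.5,  51.2]), array([ 321.2, 1073. ]), 67.0)
round [ 1.47592531 -0.33049163  0.14220066] 1970 (array([1476.4, -440.4]), array([ 15. , 767.3]), 0.0)
round [0.65140421 0.09984871 0.1365853 ] 165 (array([653.5,  96. ]), array([28.6, 27.8]), 32.7)
round [0.61267506 0.28462755 0.13664324] 253 (array([614.5, 281.5]), array([29.6, 29.3]), 9.8)
```

View pics/face.png

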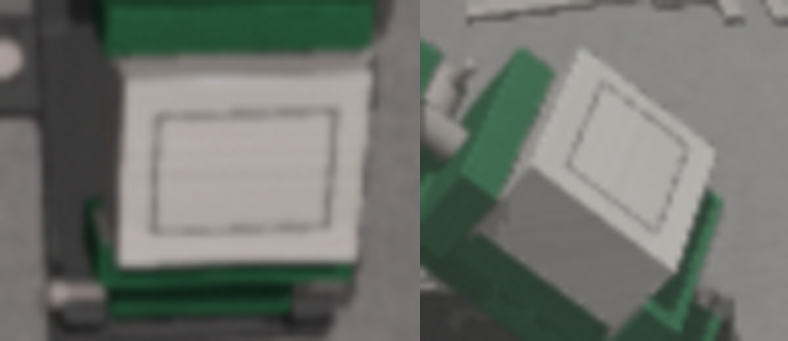

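Left half (top view, scale 5.25, offset 375,150) shows the frame's corners at crop (155,115), (336,108), (330,225), (153,234). In the right half (side view, offset 290,85) they are at (608,82), (687,150), (658,230), (568,163).

Run:
```python
from h import *
F={n:imaging.grab_frame(n) for n in("top","side")}
a=np.array([(155,115),(336,108),(330,225),(153,234)],float); b=np.array([(608-420,82),(687-420,150),(658-420,230),(568-420,163)],float)
pa=(a+.5)/5.25-.5+[375,150]; pb=(b+.5)/5.25-.5+[290,85]
M=lambda f:f["intrinsics"]@f["camera_from_world"][:3]
def tri(p,q):
    X=cv2.triangulatePoints(M(F["top"]),M(F["side"]),p.T,q.T); return (X[:3]/X[3]).T
for perm in([0,1,2,3],[1,2,3,0],[3,0,1,2]):
    C=tri(pa,pb[perm]); print(perm,C.round(4).tolist(),np.linalg.norm(np.roll(C,-1,0)-C,axis=1).round(4))
    rp=(M(F["top"])@np.c_[C,np.ones(4)].T);print(np.abs((rp[:2]/rp[2]).T-pa).max(), C.mean(0))
# top-view depth at corners
P=np.load("top0.npz")["P"]
def ray(f,p,n,c):
    T=np.linalg.inv(f["camera_from_world"]);K=f["intrinsics"]
    d=np.c_[(p-K[:2,2])/[K[0,0],K[1,1]],np.ones(len(p))]@T[:3,:3].T;o=T[:3,3]
    return o+d*(((c-o)@n)/(d@n))[:,None]
n=np.array([-.58066,-.02893,.81363]);c=np.array([.58684,-.19844,.16141])
for f,p in((F["top"],pa),(F["side"],pb)):
    C=ray(f,p,n,c);print("ray",C.mean(0),np.linalg.norm(np.roll(C,-1,0)-C,axis=1),[np.degrees(np.arctan2(*(C[i]-C[j])[1::-1])) for i,j in((0,1),(3,2))])
s=bot.observe();print(R.from_rotvec(s["ee_rot"]).as_matrix().round(3))
```

```text
[0, 1, 2, 3] [[0.5891, -0.1518, 0.2285], [0.5951, -0.2408, 0.1424], [0.5819, -0.2494, 0.0815], [0.5776, -0.154, 0.1809]] [0.1241 0.0629 0.1379 0.0491]
10.265240789969283 [ 0.58591932 -0.1989832   0.15830406]
[1, 2, 3, 0] [[0.5764, -0.1567, 0.2007], [0.6109, -0.2544, 0.0817], [0.5978, -0.2372, 0.1219], [0.5633, -0.1477, 0.2298]] [0.1577 0.0456 0.1444 0.0332]
11.4499148076317 [ 0.58710885 -0.19902157  0.15854598]
[3, 0, 1, 2] [[0.6051, -0.1588, 0.1779], [0.6084, -0.2326, 0.1753], [0.568, -0.2365, 0.1411], [0.5625, -0.1622, 0.1465]] [0.0739 0.0531 0.0748 0.053 ]
0.7407839526479734 [ 0.58597616 -0.19752179  0.16017428]
ray [ 0.58618301 -0.19725418  0.16098329] [0.07319585 0.05246005 0.07317379 0.05356508] [np.float64(93.14776310731787), np.float64(93.85161139849913)]
ray [ 0.58548492 -0.19696277  0.16049545] [0.04981359 0.06682863 0.05205697 0.07229749] [np.float64(-5.208686861775822), np.float64(2.4564475348432966)]
[[ 0.925 -0.38  -0.   ]
 [-0.38  -0.925 -0.001]
 [ 0.     0.001 -1.   ]]
```

```bash
python3 -m inch '[{"dp":[0.3,0.36,0],"twist":[0,0,0],"fingers":1},{"dp":[0.62,0.74,0],"twist":[0,0,0],"fingers":1},{"dp":[0.62,0.74,0],"twist":[0,0,0],"fingers":1},{"dp":[0.62,0.74,0],"twist":[0,0,0],"fingers":1},{"dp":[0.62,0.74,0],"twist":[0,0,0],"fingers":1},{"dp":[0.62,0.74,0],"twist":[0,0,0],"fingers":1},{"dp":[0.62,0.74,0],"twist":[0,0,0],"fingers":1},{"dp":[0.62,0.74,0],"twist":[0,0,0],"fingers":1}]'
python3 -m inch '[{"dp":[0.62,0.74,0],"twist":[0,0,0],"fingers":1},{"dp":[0.62,0.74,0],"twist":[0,0,0],"fingers":1},{"dp":[0.62,0.74,0],"twist":[0,0,0],"fingers":1},{"dp":[0.62,0.74,0],"twist":[0,0,0],"fingers":1},{"dp":[0.62,0.74,0],"twist":[0,0,0],"fingers":1},{"dp":[0.62,0.74,0],"twist":[0,0,0],"fingers":1},{"dp":[0.62,0.74,0],"twist":[0,0,0],"fingers":1},{"dp":[0.62,0.74,0],"twist":[0,0,0],"fingers":1}]'
cat >> h.py <<'E'
def to(p,Rm):
    "remaining shift (units, present tool axes; made before turning) and turn (units)"
    s=bot.observe();R0=R.from_rotvec(s["ee_rot"]).as_matrix()
    print("t",s["time_s"],"p",s["ee_pos"].round(4),"q",s["q"].round(2),"f",s["ft_force"].round(2),"open",s["opening"])
    print("dp",(R0.T@(np.array(p)-s["ee_pos"])/.025).round(2),"twist",(R.from_matrix(R0.T@Rm).as_rotvec()/.1).round(2))
def down(a):  # tool down, tool x yaw a deg
    return R.from_euler("z",a,degrees=True).as_matrix()@np.diag([1,-1,-1.])
E
python3 -c "
from h import *
to([.4323,.0725,.195],down(-57.7))"
```

```text
time_s: 0.87
ee_pos: [0.3114, 0.4503, 0.1957]
ee_rot: [-3.082, 0.608, 0.0]
ft_force: [0.8, 0.5, 1.3]
opening: 0.0855
finger_force: 0.0
time_s: 1.53
ee_pos: [0.3696, 0.2663, 0.1957]
ee_rot: [-3.082, 0.608, -0.0]
ft_force: [-0.1, 0.1, -0.0]
opening: 0.0855
finger_force: 0.0
t 1.5333 p [0.3696 0.2663 0.1957] q [ 1.06 -0.01 -0.45 -0.   -1.13  0.12] f [-0.14  0.05 -0.02] open 0.08548969198625468
dp [5.27 6.22 0.03] twist [-0.    0.    6.17]
```

```bash
python3 -m inch '[{"dp":[0.66,0.78,0],"twist":[0,0,0],"fingers":1},{"dp":[0.66,0.78,0],"twist":[0,0,0],"fingers":1},{"dp":[0.66,0.78,0],"twist":[0,0,0],"fingers":1},{"dp":[0.66,0.78,0],"twist":[0,0,0],"fingers":1},{"dp":[0.66,0.78,0],"twist":[0,0,0],"fingers":1},{"dp":[0.66,0.78,0],"twist":[0,0,0],"fingers":1},{"dp":[0.66,0.78,0],"twist":[0,0,0],"fingers":1},{"dp":[0.66,0.76,0],"twist":[0,0,0],"fingers":1}]'
python3 -m inch '[{"dp":[0,0,0],"twist":[0,0,0.77],"fingers":1},{"dp":[0,0,0.2],"twist":[0,0,0.77],"fingers":1},{"dp":[0,0,0.2],"twist":[0,0,0.77],"fingers":1},{"dp":[0,0,0.2],"twist":[0,0,0.77],"fingers":1},{"dp":[0,0,0.2],"twist":[0,0,0.77],"fingers":1},{"dp":[0,0,0.2],"twist":[0,0,0.77],"fingers":1},{"dp":[0,0,0.2],"twist":[0,0,0.77],"fingers":1},{"dp":[0,0,0.2],"twist":[0,0,0.77],"fingers":1}]'
python3 -c "
from h import *
to([.4323,.0725,.066],down(-57.7))
f,P=grab('side');save(f['img'][120:330,230:500],'above.png',2)"
```

```text
time_s: 2.2
ee_pos: [0.4323, 0.0724, 0.1958]
ee_rot: [-3.082, 0.608, -0.001]
ft_force: [0.6, -0.1, 1.1]
opening: 0.0853
finger_force: 0.0
time_s: 2.87
ee_pos: [0.4321, 0.0736, 0.1605]
ee_rot: [-2.749, 1.52, -0.0]
ft_force: [-0.3, -0.4, 1.1]
opening: 0.0854
finger_force: 0.0
t 2.8667 p [0.4321 0.0736 0.1605] q [ 0.62 -0.01 -0.53 -0.   -1.05 -0.06] f [-0.33 -0.37  1.11] open 0.08541596528109482
dp [0.04 0.02 3.78] twist [-0.    0.   -0.03]
```

View pics/above.png

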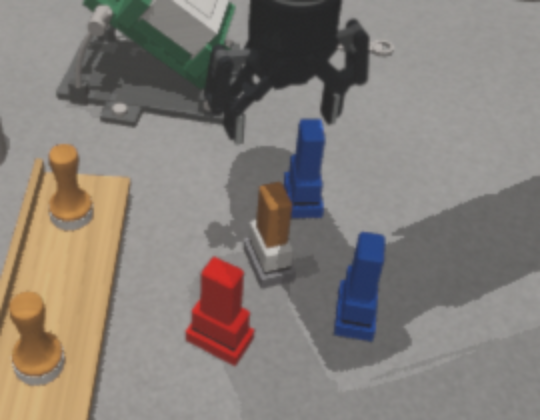

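The view shows the open fingers (crop 235,120 and 330,100) straddling the line of the stamp (crop 272,230), and both are clear of the look-alikes. Descending and gripping.

```bash
python3 -m inch '[{"dp":[0,0,0.5],"twist":[0,0,0],"fingers":1},{"dp":[0,0,0.5],"twist":[0,0,0],"fingers":1},{"dp":[0,0,0.5],"twist":[0,0,0],"fingers":1},{"dp":[0,0,0.5],"twist":[0,0,0],"fingers":1},{"dp":[0,0,0.5],"twist":[0,0,0],"fingers":1},{"dp":[0,0,0.5],"twist":[0,0,0],"fingers":1},{"dp":[0,0,0.5],"twist":[0,0,0],"fingers":1},{"dp":[0,0,0.25],"twist":[0,0,0],"fingers":1}]' 60
python3 -m inch '[{"dp":[0,0,0],"twist":[0,0,0],"fingers":0.3},{"dp":[0,0,0],"twist":[0,0,0],"fingers":0},{"dp":[0,0,0],"twist":[0,0,0],"fingers":-0.3},{"dp":[0,0,0],"twist":[0,0,0],"fingers":-1},{"dp":[0,0,0],"twist":[0,0,0],"fingers":-1},{"dp":[0,0,0],"twist":[0,0,0],"fingers":-1},{"dp":[0,0,0],"twist":[0,0,0],"fingers":-1},{"dp":[0,0,0],"twist":[0,0,0],"fingers":-1}]' 60
python3 -c "
from h import *
to([.4323,.0725,.23],down(-57.7))"
```

```text
time_s: 3.58
ee_pos: [0.4317, 0.0734, 0.0659]
ee_rot: [2.753, -1.512, -0.001]
ft_force: [0.2, -0.1, 0.0]
opening: 0.0855
finger_force: 0.0
time_s: 4.25
ee_pos: [0.4328, 0.0742, 0.0672]
ee_rot: [-2.752, 1.514, -0.0]
ft_force: [-1.2, -1.3, 2.3]
opening: 0.024
finger_force: 62.1
t 4.25 p [0.4328 0.0742 0.0672] q [ 0.62  0.1  -0.66  0.   -0.8  -0.06] f [-1.22 -1.32  2.26] open 0.024025968085148675
dp [ 0.05  0.05 -6.51] twist [-0.   -0.    0.01]
```

```bash
python3 -m inch '[{"dp":[0,0,-0.3],"twist":[0,0,0],"fingers":-1},{"dp":[0,0,-0.8],"twist":[0,0,0],"fingers":-1},{"dp":[0,0,-1],"twist":[0,0,0],"fingers":-1},{"dp":[0,0,-1],"twist":[0,0,0],"fingers":-1},{"dp":[0,0,-1],"twist":[0,0,0],"fingers":-1},{"dp":[0,0,-1],"twist":[0,0,0],"fingers":-1},{"dp":[0,0,-1],"twist":[0,0,0],"fingers":-1},{"dp":[0,0,-1],"twist":[0,0,0],"fingers":-1}]' 80
cat >> h.py <<'E'
fn=np.array([-.58066,-.03,.81363]);fn/=np.linalg.norm(fn);fc=np.array([.586,-.1974,.1607])
bx=np.array([np.cos(np.radians(3.1)),np.sin(np.radians(3.1)),0]);bx-=bx@fn*fn;bx/=np.linalg.norm(bx);by=np.cross(fn,bx)
Rp=np.stack([-by,-bx,-fn],1)   # press attitude
def press(h): return fc+fn*(.067+h)
E
python3 -c "
from h import *
print(np.linalg.det(Rp));to(press(.08),Rp);print(press(.08))"
```

```text
time_s: 4.92
ee_pos: [0.432, 0.0739, 0.2459]
ee_rot: [2.753, -1.514, -0.001]
ft_force: [0.9, 0.7, -1.8]
opening: 0.0236
finger_force: 83.5
1.0
t 4.9167 p [0.432  0.0739 0.2459] q [ 0.62 -0.08 -0.39 -0.   -1.26 -0.06] f [ 0.86  0.67 -1.83] open 0.023580318502176453
dp [10.79  3.58 -1.38] twist [6.07 1.6  4.94]
[ 0.50064553 -0.20180987  0.28030003]
```

```bash
python3 -m inch '[{"dp":[1,0.33,-0.13],"twist":[0,0,0],"fingers":-1},{"dp":[1,0.33,-0.13],"twist":[0,0,0],"fingers":-1},{"dp":[1,0.33,-0.13],"twist":[0,0,0],"fingers":-1},{"dp":[1,0.33,-0.13],"twist":[0,0,0],"fingers":-1},{"dp":[1,0.33,-0.13],"twist":[0,0,0],"fingers":-1},{"dp":[1,0.33,-0.13],"twist":[0,0,0],"fingers":-1},{"dp":[1,0.33,-0.13],"twist":[0,0,0],"fingers":-1},{"dp":[1,0.33,-0.13],"twist":[0,0,0],"fingers":-1}]'
python3 -m inch '[{"dp":[0.7,0.2,-0.1],"twist":[0,0,0],"fingers":-1},{"dp":[0.7,0.2,-0.1],"twist":[0,0,0],"fingers":-1},{"dp":[0.7,0.2,-0.1],"twist":[0,0,0],"fingers":-1},{"dp":[0.7,0.2,-0.1],"twist":[0,0,0],"fingers":-1},{"dp":[0,0,0],"twist":[0.76,0.2,0.62],"fingers":-1},{"dp":[0,0,0],"twist":[0.76,0.2,0.62],"fingers":-1},{"dp":[0,0,0],"twist":[0.76,0.2,0.62],"fingers":-1},{"dp":[0,0,0],"twist":[0.76,0.2,0.62],"fingers":-1}]'
python3 -m inch '[{"dp":[0,0,0],"twist":[0.76,0.2,0.62],"fingers":-1},{"dp":[0,0,0],"twist":[0.76,0.2,0.62],"fingers":-1},{"dp":[0,0,0],"twist":[0.76,0.2,0.62],"fingers":-1},{"dp":[0,0,0],"twist":[0.76,0.2,0.62],"fingers":-1},{"dp":[0,0,0],"twist":[0,0,0],"fingers":-1},{"dp":[0,0,0],"twist":[0,0,0],"fingers":-1},{"dp":[0,0,0],"twist":[0,0,0],"fingers":-1},{"dp":[0,0,0],"twist":[0,0,0],"fingers":-1}]'
python3 -c "
from h import *
to(press(.06),Rp)"
```

```text
time_s: 5.58
ee_pos: [0.4836, -0.1313, 0.2707]
ee_rot: [-2.752, 1.514, 0.001]
ft_force: [1.4, 1.3, -1.6]
opening: 0.0234
finger_force: 83.5
time_s: 6.25
ee_pos: [0.5042, -0.2002, 0.2804]
ee_rot: [-2.34, 1.705, -0.317]
ft_force: [-0.1, -0.9, -2.6]
opening: 0.0236
finger_force: 83.5
time_s: 6.92
ee_pos: [0.5053, -0.2, 0.2811]
ee_rot: [-1.909, 1.81, -0.583]
ft_force: [-0.8, 0.2, -3.4]
opening: 0.0236
finger_force: 83.6
t 6.9167 p [ 0.5053 -0.2     0.2811] q [-0.08 -0.25 -0.57 -0.13 -0.64  0.21] f [-0.78  0.21 -3.4 ] open 0.023553422754266848
dp [0.06 0.17 0.72] twist [-0.01 -0.   -0.01]
```

```bash
python3 -m inch '[{"dp":[0.01,0.02,0.3],"twist":[0,0,0],"fingers":-1},{"dp":[0.01,0.03,0.3],"twist":[0,0,0],"fingers":-1},{"dp":[0.01,0.03,0.3],"twist":[0,0,0],"fingers":-1},{"dp":[0.01,0.03,0.3],"twist":[0,0,0],"fingers":-1},{"dp":[0.01,0.03,0.3],"twist":[0,0,0],"fingers":-1},{"dp":[0.01,0.03,0.3],"twist":[0,0,0],"fingers":-1},{"dp":[0,0,0.25],"twist":[0,0,0],"fingers":-1},{"dp":[0,0,0],"twist":[0,0,0],"fingers":-1}]'
python3 - <<'E'
from h import *
to(press(.01),Rp)
f,P=grab('side');np.savez('s1.npz',P=P,img=f['img']);
g,Pt=grab('top');np.savez('t1.npz',P=Pt,img=g['img'])
a=cv2.resize(f['img'][60:160,270:370],None,fx=4,fy=4,interpolation=cv2.INTER_CUBIC)
b=cv2.resize(g['img'][120:220,375:475],None,fx=4,fy=4,interpolation=cv2.INTER_CUBIC)
save(np.hstack([a,b]),'pre.png')
E
```

```text
time_s: 7.58
ee_pos: [0.531, -0.1999, 0.2344]
ee_rot: [-1.909, 1.812, -0.58]
ft_force: [-0.6, 0.7, -2.6]
opening: 0.0239
finger_force: 83.5
t 7.5833 p [ 0.531  -0.1999  0.2344] q [-0.08 -0.16 -0.61 -0.15 -0.52  0.23] f [-0.61  0.72 -2.64] open 0.023856509518883122
dp [ 0.01 -0.08  0.6 ] twist [ 0.01  0.   -0.03]
```

View pics/pre.png

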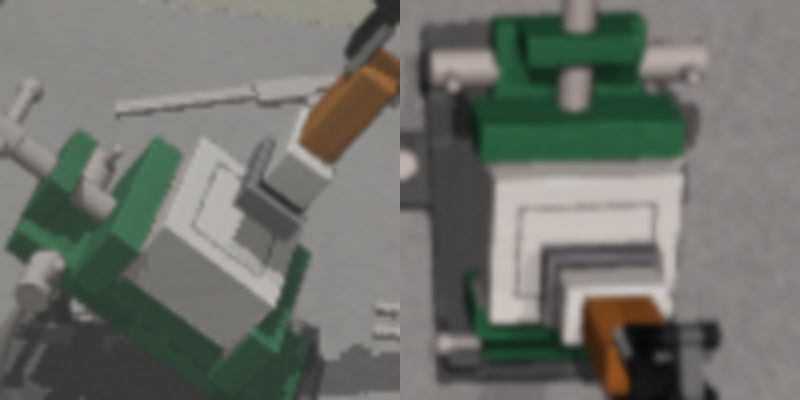

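The views show the stamp hovering over the frame, foot edge parallel to it (side crop foot at 270,195; top crop foot at 600,290, frame centre about 585,250). Checking the offset numerically in the bed frame.

Run:
```python
from h import *
B=np.stack([bx,by,fn],1)
for n,w in(("s1",(310,380,60,125)),("t1",(405,455,170,225))):
    d=np.load(n+".npz");u0,u1,v0,v1=w
    P=(d["P"][v0:v1,u0:u1].reshape(-1,3)-fc)@B*1000;hs=cv2.cvtColor(d["img"],cv2.COLOR_RGB2HSV)[v0:v1,u0:u1].reshape(-1,3)
    k=~np.isnan(P[:,0]);P=P[k];hs=hs[k]
    near=(abs(P[:,0])<50)&(abs(P[:,1])<50)
    print(n,"z hist",np.histogram(P[near][:,2],bins=np.arange(-20,151,5))[0].tolist())
    for nm,m in(("handle",(hs[:,1]>110)&(hs[:,0]<25)&(P[:,2]>65)),("shell",(hs[:,1]<90)&(P[:,2]>46)&(P[:,2]<68)&near),("shelltop",(hs[:,1]<90)&(P[:,2]>66)&(P[:,2]<78)&near),("foot",(P[:,2]>16)&(P[:,2]<43)&near&(hs[:,1]<90))):
        Q=P[m]
        if len(Q)>10: print(nm,len(Q),"pct x",np.percentile(Q[:,0],[1,5,50,95,99]).round(1),"y",np.percentile(Q[:,1],[1,5,50,95,99]).round(1),"z",np.percentile(Q[:,2],[2,98]).round(1))
    f=P[(abs(P[:,2])<6)&near];print("face z",np.median(f[:,2]) if len(f) else None)
```

```text
s1 z hist [11, 19, 23, 417, 99, 0, 0, 0, 6, 38, 36, 42, 73, 26, 27, 31, 39, 30, 53, 45, 28, 23, 28, 28, 28, 21, 28, 27, 25, 27, 33, 99, 43, 30]
handle 323 pct x [-11.7 -10.3   0.6  10.8  11.3] y [-9.8 -4.5 15.7 18.9 20.4] z [ 81.2 140.1]
shell 138 pct x [-19.2 -17.5   0.5  12.8  13.3] y [-20.9 -10.   23.9  26.6  27. ] z [46.2 67.2]
shelltop 109 pct x [-17.7 -16.5   3.1  12.8  13. ] y [-23.9 -16.8  21.2  26.6  28. ] z [66.5 77.3]
foot 187 pct x [-22.8 -20.7   5.4  16.   16.3] y [-27.4 -20.8  26.7  30.3  32.2] z [24.5 42.9]
face z -0.998926465325946
t1 z hist [0, 0, 2, 259, 326, 0, 0, 0, 2, 27, 28, 46, 118, 27, 25, 30, 35, 28, 46, 112, 22, 23, 24, 28, 27, 26, 15, 7, 13, 9, 15, 31, 52, 14]
handle 261 pct x [-12.5  -9.6   9.5  17.1  52.6] y [-15.2 -12.   12.4  16.9  17.7] z [ 85.8 196.7]
shell 118 pct x [-16.3  -8.3  12.   13.4  13.9] y [-25.6 -22.6   6.1  24.9  27.8] z [46.3 67.7]
shelltop 151 pct x [-16.2 -12.8  10.1  13.4  14.2] y [-26.1 -25.2   6.7  24.7  24.9] z [67.1 77.9]
foot 162 pct x [-19.8  -9.   14.7  16.5  17. ] y [-30.7 -27.5   8.3  28.8  29.1] z [26.2 42.9]
face z 0.23826694610537633
```

```bash
python3 -m inch '[{"dp":[0,-0.06,0],"twist":[0,0,0],"fingers":-1},{"dp":[0,-0.06,0.1],"twist":[0,0,0],"fingers":-1},{"dp":[0,0,0.1],"twist":[0,0,0],"fingers":-1},{"dp":[0,0,0.1],"twist":[0,0,0],"fingers":-1},{"dp":[0,0,0.1],"twist":[0,0,0],"fingers":-1},{"dp":[0,0,0.1],"twist":[0,0,0],"fingers":-1},{"dp":[0,0,0.1],"twist":[0,0,0],"fingers":-1},{"dp":[0,0,0],"twist":[0,0,0],"fingers":-1}]'
cat >> h.py <<'E'
def st():
    s=bot.observe();B=np.stack([bx,by,fn],1);r=R.from_rotvec(s["ee_rot"]).as_matrix()
    print("t",s["time_s"],"bed mm",((s["ee_pos"]-fc)@B*1000).round(1),"Fbed",(s["ft_force"]@B).round(2),"T",s["torque"].round(2),"tilt",R.from_matrix(r.T@Rp).as_rotvec().round(3),"open",round(s["opening"],4))
E
python3 -c "
from h import *
st()"
```

```text
time_s: 8.35
ee_pos: [0.5422, -0.1994, 0.2252]
ee_rot: [-1.909, 1.811, -0.582]
ft_force: [-0.0, -0.5, -2.6]
opening: 0.0241
finger_force: 83.6
t 8.35 bed mm [ 1.8  0.2 78. ] Fbed [-1.56 -0.53 -2.07] T [-0.04  2.45  0.02] tilt [-0.001 -0.    -0.002] open 0.0241
```

```bash
python3 -m inch '[{"dp":[0,0,0.05],"twist":[0,0,0],"fingers":-1},{"dp":[0,0,0.05],"twist":[0,0,0],"fingers":-1},{"dp":[0,0,0.05],"twist":[0,0,0],"fingers":-1},{"dp":[0,0,0],"twist":[0,0,0],"fingers":-1},{"dp":[0,0,0],"twist":[0,0,0],"fingers":-1},{"dp":[0,0,0],"twist":[0,0,0],"fingers":-1},{"dp":[0,0,0],"twist":[0,0,0],"fingers":-1},{"dp":[0,0,0],"twist":[0,0,0],"fingers":-1}]'
python3 -c "
from h import *
st()"
```

```text
time_s: 9.02
ee_pos: [0.5444, -0.1994, 0.223]
ee_rot: [-1.908, 1.811, -0.583]
ft_force: [-0.2, 0.4, -2.1]
opening: 0.0238
finger_force: 83.6
t 9.0167 bed mm [ 2.3  0.1 74.9] Fbed [-1.41  0.39 -1.63] T [-0.2   2.47  0.03] tilt [-0.002 -0.    -0.002] open 0.0238
```

```bash
python3 -m inch '[{"dp":[0,0.04,0.04],"twist":[0,0,0],"fingers":-1},{"dp":[0,0,0.04],"twist":[0,0,0],"fingers":-1},{"dp":[0,0,0.04],"twist":[0,0,0],"fingers":-1},{"dp":[0,0,0.04],"twist":[0,0,0],"fingers":-1},{"dp":[0,0,0.04],"twist":[0,0,0],"fingers":-1},{"dp":[0,0,0],"twist":[0,0,0],"fingers":-1},{"dp":[0,0,0],"twist":[0,0,0],"fingers":-1},{"dp":[0,0,0],"twist":[0,0,0],"fingers":-1}]'
python3 -c "
from h import *
st()"
```

```text
time_s: 9.68
ee_pos: [0.5465, -0.1993, 0.2182]
ee_rot: [-1.908, 1.811, -0.583]
ft_force: [0.7, -0.0, -2.1]
opening: 0.0237
finger_force: 83.6
t 9.6833 bed mm [ 1.2  0.1 69.8] Fbed [-0.7  -0.08 -2.11] T [-0.12  2.5  -0.02] tilt [-0.002 -0.    -0.002] open 0.0237
```

```bash
python3 -m inch '[{"dp":[0,0,0.04],"twist":[0,0,0],"fingers":-1},{"dp":[0,0,0.04],"twist":[0,0,0],"fingers":-1},{"dp":[0,0,0.04],"twist":[0,0,0],"fingers":-1},{"dp":[0,0,0],"twist":[0,0,0],"fingers":-1},{"dp":[0,0,0],"twist":[0,0,0],"fingers":-1},{"dp":[0,0,0],"twist":[0,0,0],"fingers":-1},{"dp":[0,0,0],"twist":[0,0,0],"fingers":-1},{"dp":[0,0,0],"twist":[0,0,0],"fingers":-1}]'
python3 -c "
from h import *
st()"
```

```text
time_s: 10.35
ee_pos: [0.5482, -0.1992, 0.2159]
ee_rot: [-1.908, 1.811, -0.583]
ft_force: [-3.6, 1.3, 0.6]
opening: 0.0236
finger_force: 84.3
t 10.35 bed mm [ 1.3  0.1 66.9] Fbed [-2.51  1.48  2.52] T [0.16 2.72 0.2 ] tilt [-0.002 -0.    -0.002] open 0.0236
```

```bash
python3 -m inch '[{"dp":[0,0,0.04],"twist":[0,0,0],"fingers":-1},{"dp":[0,0,0.04],"twist":[0,0,0],"fingers":-1},{"dp":[0,0,0.04],"twist":[0,0,0],"fingers":-1},{"dp":[0,0,0],"twist":[0,0,0],"fingers":-1},{"dp":[0,0,0],"twist":[0,0,0],"fingers":-1},{"dp":[0,0,0],"twist":[0,0,0],"fingers":-1},{"dp":[0,0,0],"twist":[0,0,0],"fingers":-1},{"dp":[0,0,0],"twist":[0,0,0],"fingers":-1}]'
python3 -c "
from h import *
st()"
```

```text
time_s: 11.02
ee_pos: [0.5498, -0.1992, 0.2136]
ee_rot: [-1.908, 1.811, -0.583]
ft_force: [-7.2, 0.1, 4.7]
opening: 0.024
finger_force: 85.0
t 11.0167 bed mm [ 1.3  0.1 64.1] Fbed [-3.09  0.46  8.02] T [0.33 3.09 0.4 ] tilt [-0.002 -0.    -0.002] open 0.024
```

```bash
python3 -m inch '[{"dp":[0,0,0.03],"twist":[0,0,0],"fingers":-1},{"dp":[0,0,0.03],"twist":[0,0,0],"fingers":-1},{"dp":[0,0,0],"twist":[0,0,0],"fingers":-1},{"dp":[0,0,0],"twist":[0,0,0],"fingers":-1},{"dp":[0,0,0],"twist":[0,0,0],"fingers":-1},{"dp":[0,0,0],"twist":[0,0,0],"fingers":-1},{"dp":[0,0,0],"twist":[0,0,0],"fingers":-1},{"dp":[0,0,0],"twist":[0,0,0],"fingers":-1}]'
python3 - <<'E'
from h import *
st()
B=np.stack([bx,by,fn],1)
for n,w in(("side",(300,370,80,140)),("top",(400,450,160,215))):
    f,P=grab(n);save(f["img"][60:260,230:500],n+"press.png",2)
    u0,u1,v0,v1=w
    P=(P[v0:v1,u0:u1].reshape(-1,3)-fc)@B*1000;hs=cv2.cvtColor(f["img"],cv2.COLOR_RGB2HSV)[v0:v1,u0:u1].reshape(-1,3)
    near=(abs(P[:,0])<40)&(abs(P[:,1])<45);
    for nm,lo,hi in(("foot",5,15),("shell",20,42)):
        Q=P[near&(P[:,2]>lo)&(P[:,2]<hi)&(hs[:,1]<90)]
        print(n,nm,len(Q),np.percentile(Q[:,0],[2,50,98]).round(1),np.percentile(Q[:,1],[2,50,98]).round(1))
E
```

```text
time_s: 11.68
ee_pos: [0.5506, -0.1992, 0.2125]
ee_rot: [-1.908, 1.811, -0.583]
ft_force: [-9.4, 1.0, 6.5]
opening: 0.0234
finger_force: 85.3
t 11.6833 bed mm [ 1.3  0.  62.8] Fbed [-3.81  1.51 10.72] T [0.38 3.3  0.41] tilt [-0.002 -0.    -0.002] open 0.0234
side foot 76 [-19.2   5.6  19.7] [-23.   27.8  31.6]
side shell 135 [-14.3   5.2  16.2] [-17.6  24.2  27.9]
top foot 63 [-17.5  18.4  19.7] [-29.6   6.8  29. ]
top shell 130 [-13.2  15.   16.7] [-23.9   6.6  25.9]
```

```bash
python3 -m inch '[{"dp":[0,0,0],"twist":[0,0,0],"fingers":-1},{"dp":[0,0,0],"twist":[0,0,0],"fingers":-1},{"dp":[0,0,0],"twist":[0,0,0],"fingers":-1},{"dp":[0,0,0],"twist":[0,0,0],"fingers":-1},{"dp":[0,0,0],"twist":[0,0,0],"fingers":-1},{"dp":[0,0,0],"twist":[0,0,0],"fingers":-1},{"dp":[0,0,0],"twist":[0,0,0],"fingers":-1},{"dp":[0,0,0],"twist":[0,0,0],"fingers":-1}]'
python3 -m inch '[{"dp":[0,0,0],"twist":[0,0,0],"fingers":-1},{"dp":[0,0,0],"twist":[0,0,0],"fingers":-1},{"dp":[0,0,0],"twist":[0,0,0],"fingers":-1},{"dp":[0,0,0],"twist":[0,0,0],"fingers":-1},{"dp":[0,0,0],"twist":[0,0,0],"fingers":-1},{"dp":[0,0,0],"twist":[0,0,0],"fingers":-1},{"dp":[0,0,-0.08],"twist":[0,0,0],"fingers":-1},{"dp":[0,0,-0.08],"twist":[0,0,0],"fingers":-1}]'
python3 -m inch '[{"dp":[0,0,-0.1],"twist":[0,0,0],"fingers":-1},{"dp":[0,0,-0.1],"twist":[0,0,0],"fingers":-1},{"dp":[0,0,-0.3],"twist":[0,0,0],"fingers":-1},{"dp":[0,0,-0.5],"twist":[0,0,0],"fingers":-1},{"dp":[0,0,-0.8],"twist":[0,0,0],"fingers":-1},{"dp":[0,0,-0.8],"twist":[0,0,0],"fingers":-1},{"dp":[0,0,-0.8],"twist":[0,0,0],"fingers":-1},{"dp":[0,0,-0.6],"twist":[0,0,0],"fingers":-1}]'
python3 -c "
from h import *
st();to([.633,.1874,.25],down(-78.5))"
```

```text
time_s: 12.45
ee_pos: [0.5506, -0.1992, 0.2125]
ee_rot: [-1.908, 1.811, -0.583]
ft_force: [-9.0, -0.1, 8.3]
opening: 0.0236
finger_force: 85.3
time_s: 13.12
ee_pos: [0.5484, -0.1993, 0.2156]
ee_rot: [-1.908, 1.811, -0.583]
ft_force: [-4.9, 0.7, 2.8]
opening: 0.0236
finger_force: 84.3
time_s: 13.78
ee_pos: [0.4895, -0.2023, 0.2983]
ee_rot: [-1.908, 1.81, -0.584]
ft_force: [0.0, -0.6, -2.6]
opening: 0.0238
finger_force: 83.6
t 13.7833 bed mm [1.400e+00 1.000e-01 1.681e+02] Fbed [-1.56 -0.64 -2.14] T [-0.13  2.41  0.03] tilt [-0.003 -0.001 -0.002] open 0.0238
t 13.7833 p [ 0.4895 -0.2023  0.2983] q [-0.09 -0.29 -0.55 -0.13 -0.69  0.22] f [ 0.01 -0.64 -2.65] open 0.023785602621509375
dp [-15.27  -4.19   5.38] twist [-6.22 -0.47 -1.43]
```

```bash
python3 -m inch '[{"dp":[0,0,0],"twist":[-0.78,-0.06,-0.18],"fingers":-1},{"dp":[0,0,0],"twist":[-0.78,-0.06,-0.18],"fingers":-1},{"dp":[0,0,0],"twist":[-0.78,-0.06,-0.18],"fingers":-1},{"dp":[0,0,0],"twist":[-0.78,-0.06,-0.18],"fingers":-1},{"dp":[0,0,0],"twist":[-0.78,-0.06,-0.18],"fingers":-1},{"dp":[0,0,0],"twist":[-0.78,-0.06,-0.18],"fingers":-1},{"dp":[0,0,0],"twist":[-0.78,-0.06,-0.18],"fingers":-1},{"dp":[0,0,0],"twist":[-0.78,-0.06,-0.18],"fingers":-1}]'
python3 -c "
from h import *
to([.5,.1874,.29],down(-78.5));to([.633,.1874,.25],down(-78.5))"
```

```text
time_s: 14.45
ee_pos: [0.4908, -0.2024, 0.2975]
ee_rot: [2.431, -1.984, -0.006]
ft_force: [1.3, -0.5, -2.9]
opening: 0.0235
finger_force: 83.5
t 14.45 p [ 0.4908 -0.2024  0.2975] q [-0.02  0.07 -0.13  0.   -1.38  0.22] f [ 1.28 -0.53 -2.91] open 0.023489485083872705
dp [-15.2   -3.49   0.3 ] twist [0.05 0.01 0.01]
t 14.45 p [ 0.4908 -0.2024  0.2975] q [-0.02  0.07 -0.13  0.   -1.38  0.22] f [ 1.28 -0.53 -2.91] open 0.023489485083872705
dp [-14.13  -8.71   1.87] twist [0.05 0.01 0.01]
```

```bash
python3 -m inch '[{"dp":[-0.88,-0.3,0],"twist":[0,0,0],"fingers":-1},{"dp":[-0.88,-0.5,0],"twist":[0,0,0],"fingers":-1},{"dp":[-0.88,-0.5,0],"twist":[0,0,0],"fingers":-1},{"dp":[-0.88,-0.5,0],"twist":[0,0,0],"fingers":-1},{"dp":[-0.88,-0.5,0],"twist":[0,0,0],"fingers":-1},{"dp":[-0.88,-0.5,0],"twist":[0,0,0],"fingers":-1},{"dp":[-0.88,-0.5,0],"twist":[0,0,0],"fingers":-1},{"dp":[-0.88,-0.5,0],"twist":[0,0,0],"fingers":-1}]'
python3 -m inch '[{"dp":[-0.88,-0.6,0.1],"twist":[0,0,0],"fingers":-1},{"dp":[-0.88,-0.6,0.1],"twist":[0,0,0],"fingers":-1},{"dp":[-0.88,-0.6,0.2],"twist":[0,0,0],"fingers":-1},{"dp":[-0.88,-0.6,0.2],"twist":[0,0,0],"fingers":-1},{"dp":[-0.88,-0.6,0.3],"twist":[0.05,0,0],"fingers":-1},{"dp":[-0.88,-0.6,0.3],"twist":[0,0,0],"fingers":-1},{"dp":[-0.88,-0.6,0.3],"twist":[0,0,0],"fingers":-1},{"dp":[-0.88,-0.6,0.3],"twist":[0,0,0],"fingers":-1}]'
python3 -m inch '[{"dp":[0,0,0],"twist":[0,0,0],"fingers":-1},{"dp":[0,0,0],"twist":[0,0,0],"fingers":-1},{"dp":[0,0,0],"twist":[0,0,0],"fingers":-1},{"dp":[0,0,0],"twist":[0,0,0],"fingers":-1},{"dp":[0,0,0],"twist":[0,0,0],"fingers":-1},{"dp":[0,0,0],"twist":[0,0,0],"fingers":-1},{"dp":[0,0,0],"twist":[0,0,0],"fingers":-1},{"dp":[0,0,0],"twist":[0,0,0],"fingers":-1}]'
python3 -c "
from h import *
to([.633,.1874,.19],down(-78.5))"
```

```text
time_s: 15.12
ee_pos: [0.5487, -0.0094, 0.2969]
ee_rot: [2.433, -1.987, -0.004]
ft_force: [0.2, 0.2, -2.1]
opening: 0.0237
finger_force: 83.6
time_s: 15.78
ee_pos: [0.6311, 0.1872, 0.2515]
ee_rot: [-2.431, 1.985, -0.001]
ft_force: [0.4, -0.4, -2.3]
opening: 0.0234
finger_force: 83.5
time_s: 16.45
ee_pos: [0.6305, 0.1854, 0.2521]
ee_rot: [-2.431, 1.986, -0.001]
ft_force: [-0.6, -0.5, -2.3]
opening: 0.0238
finger_force: 83.5
t 16.45 p [0.6305 0.1854 0.2521] q [ 0.58  0.3   0.05 -0.   -1.32 -0.38] f [-0.64 -0.51 -2.27] open 0.02379126730497992
dp [-0.06 -0.11  2.48] twist [-0.02  0.02  0.  ]
```

```bash
python3 -m inch '[{"dp":[-0.06,-0.11,0.5],"twist":[0,0,0],"fingers":-1},{"dp":[0,0,0.8],"twist":[0,0,0],"fingers":-1},{"dp":[0,0,0.9],"twist":[0,0,0],"fingers":-1},{"dp":[0,0,0.9],"twist":[0,0,0],"fingers":-1},{"dp":[0,0,0.8],"twist":[0,0,0],"fingers":-1},{"dp":[0,0,0.7],"twist":[0,0,0],"fingers":-1},{"dp":[0,0,0.4],"twist":[0,0,0],"fingers":-1},{"dp":[0,0,0.15],"twist":[0,0,0],"fingers":-1}]'
python3 - <<'E'
from h import *
to([.633,.1874,.107],down(-78.5))
rx=np.array([np.cos(np.radians(11.4)),np.sin(np.radians(11.4)),0]);ry=np.array([-rx[1],rx[0],0]);B=np.stack([rx,ry,[0,0,1]],1);c=np.array([.633,.1874,.04])
I=[]
for n in("side","top"):
    f,P0=grab(n);I.append(f["img"])
    P=(P0.reshape(-1,3)-c)@B*1000;hs=cv2.cvtColor(f["img"],cv2.COLOR_RGB2HSV).reshape(-1,3)
    m=(abs(P[:,0])<42)&(abs(P[:,1])<45)&(hs[:,1]<100)
    print(n,"zhist",np.histogram(P[m][:,2],np.arange(0,100,5))[0])
    for nm,lo,hi in(("foot",16,29),("shell",37,60)):
        Q=P[m&(P[:,2]>lo)&(P[:,2]<hi)]
        if len(Q)>5: print(n,nm,len(Q),np.percentile(Q[:,0],[2,50,98]).round(1),np.percentile(Q[:,1],[2,50,98]).round(1))
    for s in(1,-1): 
        Q=P[(abs(P[:,0])<40)&(abs(P[:,1]-95*s)<40)&(P[:,2]>85)&(P[:,2]<110)&(hs[:,1]>80)&(hs[:,0]<25)]
        if len(Q)>10:print("round",s,len(Q),cv2.minAreaRect(Q[:,:2].astype(np.float32)))
a=cv2.resize(I[0][150:350,200:380],(400,444));b=cv2.resize(I[1][100:220,170:340],(400,282));b=cv2.copyMakeBorder(b,0,162,0,0,0)
save(np.hstack([a,b]),"rack.png")
E
```

```text
time_s: 17.12
ee_pos: [0.632, 0.1874, 0.1201]
ee_rot: [2.432, -1.987, -0.002]
ft_force: [-0.4, 0.2, -2.5]
opening: 0.0236
finger_force: 83.5
t 17.1167 p [0.632  0.1874 0.1201] q [ 0.58  0.39 -0.12 -0.   -1.06 -0.38] f [-0.41  0.23 -2.49] open 0.02361290448568975
dp [ 0.01 -0.04  0.52] twist [0.02 0.   0.  ]
side zhist [  8   0  15  28  50  76  90  23  37  36  39  37 102  37   7   4   0   0
   0]
side foot 110 [-22.7 -11.8  15.2] [-24.5  27.6  30.3]
side shell 164 [-18.1 -10.2  12.6] [-21.8  23.7  25.9]
round 1 252 ((0.06727123260498047, 95.47753143310547), (29.54616928100586, 29.664810180664062), 80.7059555053711)
round -1 49 ((-7.067852020263672, -95.27372741699219), (10.007128715515137, 25.154937744140625), 9.174078941345215)
top zhist [ 0  0  0  0  9 37 57 11 12 11 10 13 31 45  8  5  1  0  0]
top foot 30 [-24.3 -22.9  13. ] [-30.8  -8.2  25.4]
top shell 50 [-19.6 -18.5   7.5] [-27.2 -15.6   9.7]
round 1 160 ((-1.6533188819885254, 93.54261779785156), (29.48442268371582, 28.76280403137207), 34.33357620239258)
round -1 155 ((-0.7927646636962891, -96.63066101074219), (28.9892578125, 29.517833709716797), 81.67720031738281)
```

View pics/rack.png

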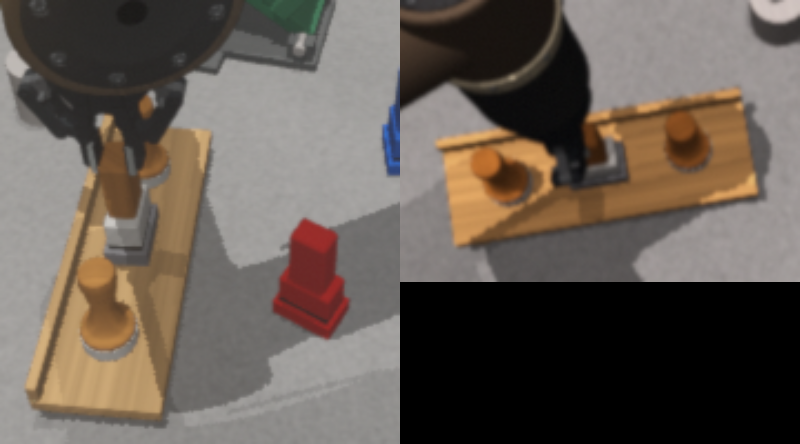

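The stamp hangs over the free place between the round stamps (side crop 130,225; top crop 600,165), parallel to the row. It is about 3 mm towards the robot, so I'll trim that and lower by feel.

```bash
python3 -m inch '[{"dp":[0,-0.05,0.05],"twist":[0,0,0],"fingers":-1},{"dp":[0,-0.06,0.1],"twist":[0,0,0],"fingers":-1},{"dp":[0,0,0.1],"twist":[0,0,0],"fingers":-1},{"dp":[0,0,0.1],"twist":[0,0,0],"fingers":-1},{"dp":[0,0,0.06],"twist":[0,0,0],"fingers":-1},{"dp":[0,0,0],"twist":[0,0,0],"fingers":-1},{"dp":[0,0,0],"twist":[0,0,0],"fingers":-1},{"dp":[0,0,0],"twist":[0,0,0],"fingers":-1}]'
```

```text
time_s: 17.88
ee_pos: [0.6359, 0.1886, 0.1128]
ee_rot: [-2.432, 1.985, -0.0]
ft_force: [0.5, -0.9, -2.3]
opening: 0.0237
finger_force: 83.5
```

```bash
python3 -m inch '[{"dp":[0,0,0.03],"twist":[0,0,0],"fingers":-1},{"dp":[0,0,0.03],"twist":[0,0,0],"fingers":-1},{"dp":[0,0,0.03],"twist":[0,0,0],"fingers":-1},{"dp":[0,0,0],"twist":[0,0,0],"fingers":-1},{"dp":[0,0,0],"twist":[0,0,0],"fingers":-1},{"dp":[0,0,0],"twist":[0,0,0],"fingers":-1},{"dp":[0,0,0],"twist":[0,0,0],"fingers":-1},{"dp":[0,0,0],"twist":[0,0,0],"fingers":-1}]'
python3 -c "
from h import *
to([.6355,.188,.107],down(-78.5))"
```

```text
time_s: 18.55
ee_pos: [0.6358, 0.1885, 0.1104]
ee_rot: [-2.432, 1.986, -0.0]
ft_force: [0.1, -0.0, -2.7]
opening: 0.024
finger_force: 83.5
t 18.55 p [0.6358 0.1885 0.1104] q [ 0.58  0.4  -0.13 -0.   -1.04 -0.38] f [ 0.08 -0.01 -2.71] open 0.02395215816666082
dp [0.02 0.02 0.14] twist [-0.02  0.01  0.01]
```

```bash
python3 -m inch '[{"dp":[0,0,0.03],"twist":[0,0,0],"fingers":-1},{"dp":[0,0,0.03],"twist":[0,0,0],"fingers":-1},{"dp":[0,0,0.03],"twist":[0,0,0],"fingers":-1},{"dp":[0,0,0.02],"twist":[0,0,0],"fingers":-1},{"dp":[0,0,0],"twist":[0,0,0],"fingers":-1},{"dp":[0,0,0],"twist":[0,0,0],"fingers":-1},{"dp":[0,0,0],"twist":[0,0,0],"fingers":-1},{"dp":[0,0,0],"twist":[0,0,0],"fingers":-1}]'
```

```text
time_s: 19.22
ee_pos: [0.6359, 0.1886, 0.1079]
ee_rot: [-2.432, 1.985, -0.001]
ft_force: [-0.4, 0.3, 1.3]
opening: 0.0238
finger_force: 84.0
```

```bash
python3 -m inch '[{"dp":[0,0,0.02],"twist":[0,0,0],"fingers":-1},{"dp":[0,0,0.02],"twist":[0,0,0],"fingers":-1},{"dp":[0,0,0],"twist":[0,0,0],"fingers":-1},{"dp":[0,0,0],"twist":[0,0,0],"fingers":-1},{"dp":[0,0,0],"twist":[0,0,0],"fingers":-1},{"dp":[0,0,0],"twist":[0,0,0],"fingers":-1},{"dp":[0,0,0],"twist":[0,0,0],"fingers":-1},{"dp":[0,0,0],"twist":[0,0,0],"fingers":-1}]'
```

```text
time_s: 19.88
ee_pos: [0.6359, 0.1886, 0.1068]
ee_rot: [-2.432, 1.985, -0.0]
ft_force: [-2.3, 0.1, 3.4]
opening: 0.0238
finger_force: 84.3
```

```bash
python3 -m inch '[{"dp":[0,0,-0.03],"twist":[0,0,0],"fingers":-1},{"dp":[0,0,0],"twist":[0,0,0],"fingers":-1},{"dp":[0,0,0],"twist":[0,0,0],"fingers":-1},{"dp":[0,0,0],"twist":[0,0,0],"fingers":-0.4},{"dp":[0,0,0],"twist":[0,0,0],"fingers":-0.35},{"dp":[0,0,0],"twist":[0,0,0],"fingers":-0.3},{"dp":[0,0,0],"twist":[0,0,0],"fingers":-0.2},{"dp":[0,0,0],"twist":[0,0,0],"fingers":0}]' 20
python3 -m inch '[{"dp":[0,0,0],"twist":[0,0,0],"fingers":0.2},{"dp":[0,0,0],"twist":[0,0,0],"fingers":0.4},{"dp":[0,0,0],"twist":[0,0,0],"fingers":0.5},{"dp":[0,0,0],"twist":[0,0,0],"fingers":0.5},{"dp":[0,0,0],"twist":[0,0,0],"fingers":0.5},{"dp":[0,0,0],"twist":[0,0,0],"fingers":0.5},{"dp":[0,0,-0.2],"twist":[0,0,0],"fingers":0.5},{"dp":[0,0,-0.3],"twist":[0,0,0],"fingers":0.5}]'
python3 -m inch '[{"dp":[0,0,-0.5],"twist":[0,0,0],"fingers":0.5},{"dp":[0,0,-0.5],"twist":[0,0,0],"fingers":0.5},{"dp":[0,0,-0.8],"twist":[0,0,0],"fingers":0.5},{"dp":[0,0,-1],"twist":[0,0,0],"fingers":0.5},{"dp":[0,0,-1],"twist":[0,0,0],"fingers":0.5},{"dp":[0,0,-1],"twist":[0,0,0],"fingers":0.5},{"dp":[0,0.5,-1],"twist":[0,0,0],"fingers":0.5},{"dp":[0,0.5,-1],"twist":[0,0,0],"fingers":0.5}]'
python3 -m inch '[{"dp":[0,1,0],"twist":[0,0,0],"fingers":0.5},{"dp":[0,1,0],"twist":[0,0,0],"fingers":0.5},{"dp":[0,1,0],"twist":[0,0,0],"fingers":0.5},{"dp":[0,1,0],"twist":[0,0,0],"fingers":0.5},{"dp":[0,0.5,0],"twist":[0,0,0],"fingers":0.5},{"dp":[0,0,0],"twist":[0,0,0],"fingers":0.5},{"dp":[0,0,0],"twist":[0,0,0],"fingers":0.5},{"dp":[0,0,0],"twist":[0,0,0],"fingers":0.5}]'
python3 - <<'E'
from h import *
rx=np.array([np.cos(np.radians(11.4)),np.sin(np.radians(11.4)),0]);ry=np.array([-rx[1],rx[0],0]);B=np.stack([rx,ry,[0,0,1]],1);c=np.array([.633,.1874,.04])
I=[]
for n in("side","top"):
    f,P0=grab(n);I.append(f["img"])
    P=(P0.reshape(-1,3)-c)@B*1000;hs=cv2.cvtColor(f["img"],cv2.COLOR_RGB2HSV).reshape(-1,3)
    m=(abs(P[:,0])<42)&(abs(P[:,1])<45)
    for nm,lo,hi in(("foot",5,16),("shell",24,54),("top",112,120)):
        Q=P[m&(P[:,2]>lo)&(P[:,2]<hi)&((hs[:,1]<100)|(nm=="top"))]
        if len(Q)>5: print(n,nm,len(Q),np.percentile(Q[:,0],[2,50,98]).round(1),np.percentile(Q[:,1],[2,50,98]).round(1),np.median(Q[:,2]))
a=cv2.resize(I[0][150:350,200:380],(400,444));b=cv2.resize(I[1][70:220,170:340],(400,353));b=cv2.copyMakeBorder(b,0,91,0,0,0)
save(np.hstack([a,b]),"done.png")
E
```

```text
time_s: 20.55
ee_pos: [0.6359, 0.1886, 0.1072]
ee_rot: [-2.432, 1.985, -0.0]
ft_force: [-0.1, 0.5, -0.3]
opening: 0.0426
finger_force: 0.0
time_s: 21.22
ee_pos: [0.6353, 0.1883, 0.1196]
ee_rot: [-2.433, 1.986, 0.001]
ft_force: [-0.1, 0.0, -0.8]
opening: 0.0637
finger_force: 0.0
time_s: 21.88
ee_pos: [0.6109, 0.1831, 0.2916]
ee_rot: [-2.431, 1.986, -0.001]
ft_force: [-0.5, 0.8, 0.5]
opening: 0.064
finger_force: 0.0
time_s: 22.55
ee_pos: [0.5015, 0.1611, 0.2901]
ee_rot: [-2.431, 1.985, -0.001]
ft_force: [1.2, 0.2, -0.4]
opening: 0.0644
finger_force: 0.0
side foot 72 [-18.6 -14.6   8.5] [-25.   28.   30.4] 10.886798574314662
side shell 291 [-14.7  -6.   16. ] [-21.8  22.5  26.2] 45.2789505432362
side top 195 [-11.    0.5  12.9] [-17.6   1.4  17.4] 115.33254425618047
top foot 30 [-20.  -17.7   4.7] [-30.5 -11.2  20.5] 14.17883052833583
top shell 134 [-16.6 -14.7  12.9] [-26.7 -12.8  22.6] 48.42124548572172
top top 167 [-12.9  -0.7  11.5] [-17.7  -0.6  16. ] 115.86031504256658
```

View pics/done.png

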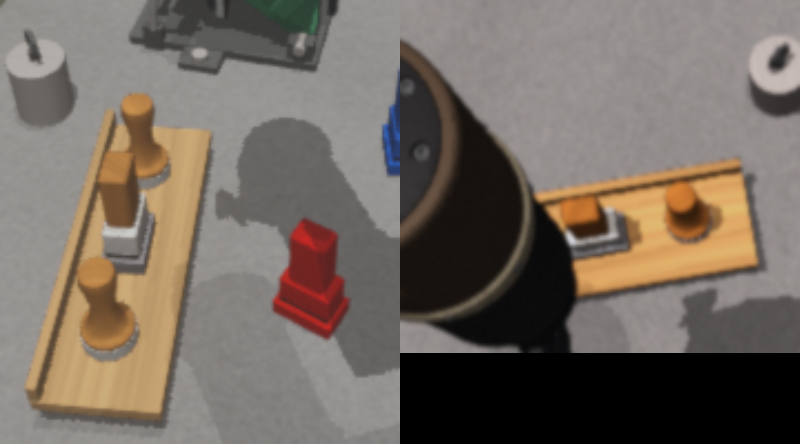

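The stamp stands upright in the free place (side crop 125,215), in line with the round stamps and within about 1 mm of the middle. Everything else is undisturbed and the gripper is clear, so I'm handing in.

```bash
python3 -c "
from h import *
print(bot.sign_off())"
```

```text
the job is handed in; nothing more can be done
None
```

The job is handed in: the stamp was pressed on the block at about 12 N for over a second, lifted straight off, and stood in the free place on the rack within about 1 mm of the middle, with the bystanders undisturbed as far as the final pictures show; no verdict was returned.

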